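Pop open the touch-latch wrench box

TASK

Open the longer of the two wooden boxes so that the wrench in it can be reached: press down on the front of its lid until the touch latch lets go and the lid springs ajar, then push the lid back with a finger until it lies fully open by itself. Do it all by pressing and pushing: do not pick up or shove either box, keep the short box shut, and leave the other things on the table where they are.

Things in the scene. Friction and masses are not known exactly. Their poses are not given: they have to be found in the camera images.
- long_box: the box to open: pale plywood, 110 mm deep (its x), 240 mm long (its y), walls 60 mm high and 5 mm thick, with a brown 150 g wooden lid set in between the walls. Loose, about 1.2 kg. Origin: centre of its underside; its x axis points from the front (latch side, with the steel press disc) to the back (hinge side, 46 mm behind the origin, 60 mm up), z up.
- long_lid (a joint): angle of the long box's lid, rad: 0 shut and latched, -0.075 pressed right down, about 0.8 ajar once the latch has let go, 2.1 fully open on its stop. From ajar it swings up freely; past about 1.67 it falls open by its own weight, short of upright it falls back to ajar. Lid: 94 mm from hinge to front edge, 227 mm long, 8 mm thick.
- long_press (a point): middle of the flat steel press disc, 22 mm across, on the long lid, 16 mm behind its front edge; moves with the lid (shut: 32 mm in front of the box's origin, 66 mm above its underside). Pressed here the lid gives 6 mm against 4 to 7 N, then meets a hard stop; pressed down 5 mm or more the latch has let go, and a spring plunger raises the lid to ajar as the finger withdraws.
- long_edge (a point): middle of the front edge face of the long box's lid; moves with the lid (shut: 48 mm in front of the box's origin, 62 mm above its underside; ajar: about 20 mm in front and 125 mm above).
- short_box: the same kind of box, only 130 mm long, with the same latch; stays shut. Loose, about 0.9 kg. Origin and axes as for the long box.
- short_lid (a joint): angle of the short box's lid, rad: 0 shut and latched.
- offcut_3: bystander: block of brown wood 45 x 50 x 40 mm; origin at the centre of its underside.
- sanding_block: bystander: sanding block 65 x 100 x 30 mm; origin at the centre of its underside.

How it is judged:
On the way:
1. the long box's latch has let go and its lid stands ajar (value of joint long_lid between 0.5 and 1.1 rad), for 0.2 s.
At the end, for the whole second after the job is handed in: The long box's lid lies open beyond 1.8 rad and at rest, its box stands flat within 40 mm of where it stood, and the short box is still shut and within 40 mm of where it stood (value of joint long_lid above 1.8 rad and velocity of joint long_lid between -0.1 and 0.1 rad/s and value of joint short_lid below 0.05 rad and height (world z) of long_box below 0.006 m and angle between long_box's own z axis and vertical below 0.05 rad and distance of each of long_box, short_box from where it was at the start of the episode below 0.04 m and linear speed of long_box below 0.02 m/s); the robot touches nothing.
It fails at once if a box is lifted (more than 20 mm) (height (world z) of any of long_box, short_box above 0.02 m).
It fails at once if a box is shoved more than 40 mm or tipped (distance of any of long_box, short_box from where it was at the start of the episode above 0.04 m or angle between any of long_box, short_box's own z axis and vertical above 0.25 rad).
It fails at once if the short box's lid comes open (value of joint short_lid above 0.1 rad).
It fails at once if a bystander is moved or lifted by more than 40 mm (distance of any of offcut_3, sanding_block from where it was at the start of the episode above 0.04 m).
It also fails if it takes over 48 s, if anything falls off the work surface, if the arm or the gripper's body presses on something with over 40 N, if the wrist force passes 120 N, or if a joint passes its speed limit or range.

ROBOT

A 6-joint arm with a two-finger parallel gripper is mounted at the origin on a cart in front of the work surface, level with it; the furniture and walls round the work are solid. World frame = base frame: x ahead of the robot, y to its left, z up, the work surface at z = 0. Lengths are in m, angles in rad, forces in N, time in s.
With the tool pointing down it reaches from about 0.225 to 0.875 m from the base axis. Payload 3.4 kg.
Tool frame: the origin (TCP) lies on the mounting face of the last link; the fingertips stand 173 mm ahead of it and the grasp point (between the pads) lies 155 mm ahead of it; y points along the fingers, x is the direction in which the jaws open and shut, and the axes are right-handed (so a half turn about y gives the same grasp; the last joint's range is limited). The gripper opens to 85 mm and grips with 20 to 120 N. Pads are 22 mm wide; open, the fingers measure 114 mm over their backs; the gripper's body (76 mm by 85 mm) begins 54 mm behind the grasp point. The pads swing forward as they close: fully open they stand 13 mm farther back than shut.
Start: joints at [-1.467, 0.276, 1.505, -0, 1.361, -0.121], TCP at [0.128, -0.561, 0.405] pointing down, gripper open.
Joint ranges: [-2.89, 2.89], [-0.75, 2.08], [0.22, 2.7], [-1.18, 4.32], [0.11, 2.71], [-2.7, 2.7]. Speed limits (rad/s): [2.57, 2.57, 3.14, 3.14, 3.14, 3.14].

INTERFACE

Orientations are given as a unit quaternion [w, x, y, z].
In Python, from rig import manip, vision, ticket gives the robot as it stands.
- The arm moves only by the tool arm_command, never from a script. Its argument "increments" is one flat list of numbers, 7 for each row, row after row: the turn, a rotation vector about the tool's x, y, z in rad, then the shift along the tool's x, y, z in cm, then the closure, from 0 (fully open) to 1 (shut). In form: [wx, wy, wz, tx, ty, tz, hand, wx, wy, wz, tx, ty, tz, hand, ...]. A call has 1 to 8 rows; each row shifts and turns the commanded pose from where the row before left it, along the tool's axes as they then stand; what a row does not reach is not made up. A row lasts 1/8 s, in which the tool goes at most 62.5 mm and 10.7 degrees, less where a joint would pass 70% of its speed; a pose out of reach is approached as far as the arm can. A call is refused whole if a number of a shift passes 6.25 or a number of a turn 0.188, either way. A call with a gripper value outside its range is refused whole. The fingers move at their own pace and stop on an object; "grip_force" is the grip in N (left out, the last holds). Time passes only in rows, so rows that do not move let the fingers close. It gives the time, the measured TCP pose, the force and the opening at its end, in the units of the state.
- manip.get_state(): the state, without advancing time (a new reading comes with each control period).
- vision.get_image(name): name is "scene" or "side" or "wrist"; returns the picture (400x640x3 uint8, red, green, blue); there is no depth.
- vision.camera_params(name): a dict with "vfov" (degrees; the focal length in pixels is half the picture's height over the tangent of half this angle, whatever the lens; pixels are square), "cx", "cy" (the principal point, pixels), "distortion" ([k1, k2, p1, p2, k3] as OpenCV has them; the pictures are not rectified), "R" (3x3) and "t" (3): a world point X has camera coordinates R X + t. Camera axes: x right, y down, z forward; pixel columns grow to the right and rows downward; lengths in m; the calibration is good to about 2 mm. A picture is of the moment at which its call begins: read the wrist's pose just before it. camera_params takes no time and is no camera call; for the wrist camera it gives the pose at the moment of the call.
- ticket.sign_off(): hands the job in, once; it reports no verdict.
The state is a dict: "clock": time; "qpos": joint angles; "qd": joint speeds; "effort": joint torques, N m; "position": TCP position; "ee_rot": TCP orientation; "contact_force": force on the tool from outside, world axes, zero at the start; "moment": the same for the moment, N m; "width": finger opening in m.
Only numpy, scipy, OpenCV 4.12 (cv2) and the standard library are available. Lean on these libraries where they do the work, as an engineer would, in place of code of your own. Each camera call takes 0.05 s, during which the arm holds its last target.

## Working session

There is one attempt and no reset: what is moved stays moved. The work goes in short steps, Python scripts to look and compute and a tool call to move; the robot and the scene stay as the last step left them, time stands still between calls to the robot, and variables do not carry over. Pictures are saved under pics/ and viewed, and the job is handed in when it is done.

Besides the shell and the picture viewer there is one more tool, called after "Emit:" in YAML: its name, and indented under it one key for each argument. arm_command: Moves the arm, as the interface text tells. Its arguments: {"type":"object","properties":{"increments":{"type":"array"},"grip_force":{"type":"number"}},"required":["increments"]}

```bash
mkdir -p pics; python3 - <<'E'
from rig import manip, vision, ticket
import cv2,json
s=manip.get_state();print({k:(v if not hasattr(v,'tolist') else v.tolist()) for k,v in s.items()})
for n in["scene","side","wrist"]:
    cv2.imwrite(f"pics/{n}0.png",vision.get_image(n)[:,:,::-1])
    p=vision.camera_params(n);print(n,p)
E
```

```text
{'clock': 0.0, 'qpos': [-1.466987643645455, 0.2766140043227099, 1.5061118313495148, -3.456185306973861e-05, 1.3607119255762063, -0.12100750842124659], 'qd': [-0.0011076993376362772, -0.0005433624022151998, 0.0005902396620354893, 0.0016573792138946436, -0.0006051973581030059, 0.00234529237997371], 'effort': [0.0035300911258673295, -41.67672514915466, -24.58040177822113, -0.0001583296352691832, 0.010959131468553096, -4.708376621920252e-06], 'position': [0.1281460706636065, -0.5603297902247004, 0.4038370707147312], 'ee_rot': [0.5533884011598659, -0.5524746999621348, 0.44122229433804455, -0.44029066574542347], 'contact_force': [-0.3626288924311745, 0.11072263520032435, -1.0686189533619124], 'moment': [-0.010263624064650813, -0.011703558226695766, 0.005213045405103606], 'width': 0.08526690784780742}
scene {'vfov': 55.48302645427772, 'cx': 314.9476497109376, 'cy': 203.378594277017, 'distortion': array([-0.02033775,  0.        ,  0.        ,  0.        ,  0.        ]), 'R': array([[-0.77218482, -0.6351705 , -0.01700118],
       [-0.45559746,  0.57212974, -0.68198131],
       [ 0.44290129, -0.51886993, -0.73117197]]), 't': array([0.37967753, 0.31419341, 0.97756812])}
side {'vfov': 46.09732874846598, 'cx': 315.7363833769318, 'cy': 210.97097314601965, 'distortion': array([-0.1310671,  0.       ,  0.       ,  0.       ,  0.       ]), 'R': array([[ 0.99525336, -0.09632386,  0.01387302],
       [-0.05114046, -0.63894787, -0.76754822],
       [ 0.08279734,  0.76319548, -0.64084106]]), 't': array([-0.54075093,  0.04082178,  1.67808302])}
wrist {'vfov': 59.464964254133136, 'cx': 313.60586793479325, 'cy': 203.9693847264114, 'distortion': array([-0.02772138,  0.        ,  0.        ,  0.        ,  0.        ]), 'R': array([[ 0.22403856, -0.97457692, -0.00255756],
       [-0.93513771, -0.2157097 ,  0.28104588],
       [-0.27445252, -0.06057345, -0.95969092]]), 't': array([-0.57365622, -0.03777517,  0.38046483])}
```

View pics/scene0.png

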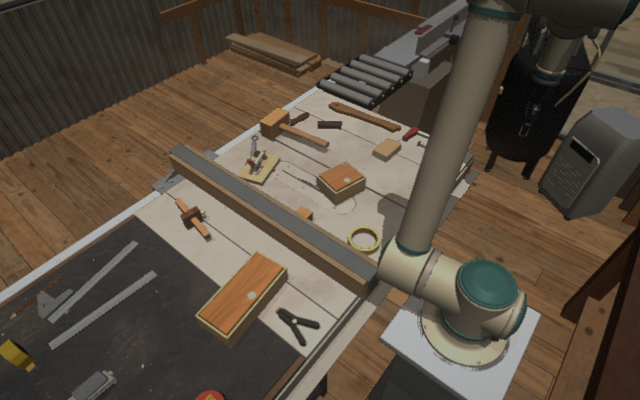

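View pics/side0.png

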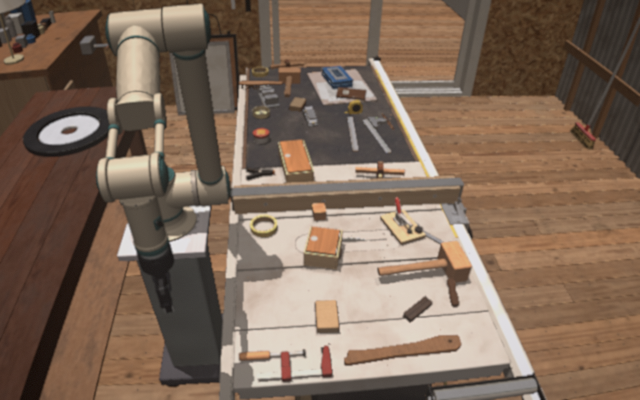

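View pics/wrist0.png

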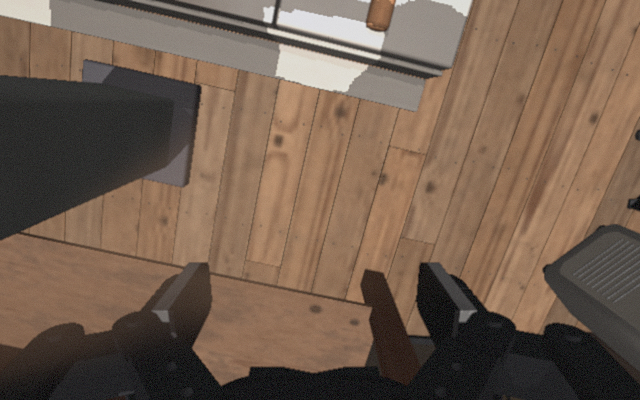

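The scene shows the long box around (243,297) px, the short box around (341,181) px, and a raised beam running between them. I'll zoom in on both views to get the corners.

```bash
python3 - <<'E'
import cv2
a=cv2.imread("pics/scene0.png")[240:350,185:335]
cv2.imwrite("pics/sc_zoom.png",cv2.resize(a,None,fx=5,fy=5,interpolation=cv2.INTER_CUBIC))
a=cv2.imread("pics/side0.png")[125:215,220:400]
cv2.imwrite("pics/si_zoom.png",cv2.resize(a,None,fx=4.4,fy=4.4,interpolation=cv2.INTER_CUBIC))
E
```

```text
(no output)
```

View pics/sc_zoom.png

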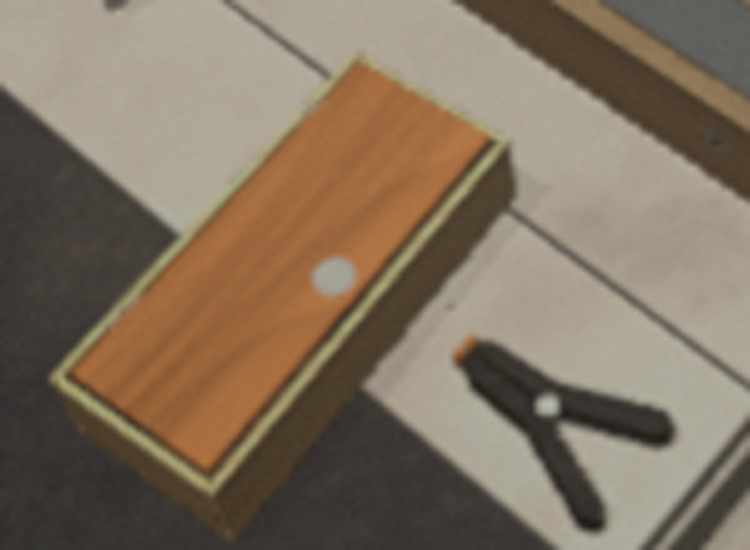

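View pics/si_zoom.png

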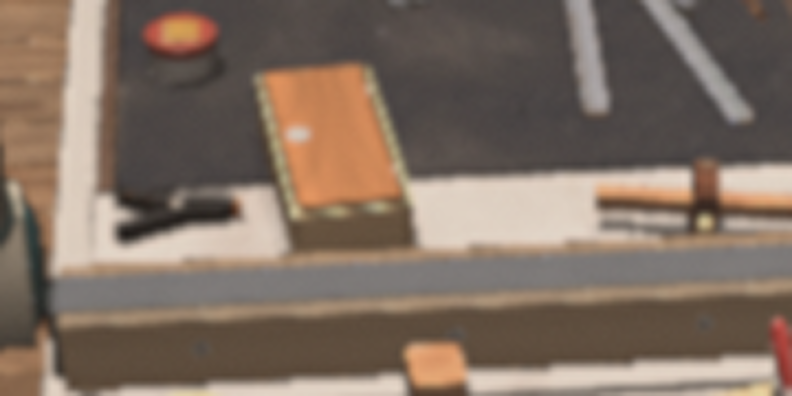

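```bash
cat > h.py <<'E'
import numpy as np, cv2
from rig import vision
from scipy.optimize import least_squares
def cam(p):
    f=200/np.tan(np.radians(p["vfov"])/2)
    return np.array([[f,0,p["cx"]],[0,f,p["cy"]],[0,0,1]]),np.array(p["distortion"]),np.array(p["R"]),np.array(p["t"])
def ray(p,uv):
    K,d,R,t=cam(p)
    n=cv2.undistortPoints(np.array([[uv]],float),K,d)[0,0]
    return -R.T@t, R.T@np.array([n[0],n[1],1])
def onz(p,uv,z):
    o,v=ray(p,uv); return o+v*(z-o[2])/v[2]
def proj(p,X):
    K,d,R,t=cam(p)
    return cv2.projectPoints(np.array(X,float).reshape(-1,1,3),cv2.Rodrigues(R)[0],t,K,d)[0].reshape(-1,2)
def tri(obs):
    A=np.zeros((3,3));b=np.zeros(3)
    for p,uv in obs:
        o,v=ray(p,uv);v/=np.linalg.norm(v);M=np.eye(3)-np.outer(v,v);A+=M;b+=M@o
    return np.linalg.solve(A,b)
E
python3 - <<'E'
from h import *
S=vision.camera_params("scene");D=vision.camera_params("side")
zs=lambda u,v:(185+u/5-.4,240+v/5-.4)
zd=lambda u,v:(220+u/4.4-.4,125+v/4.4-.4)
sc={'BR':zs(358,57),'FR':zs(508,143),'FL':zs(212,490),'BL':zs(53,378)}
sd={'FR':zd(294,220),'BR':zd(412,205),'BL':zd(370,66),'FL':zd(256,75)}
loc={'FR':(-.055,-.12,.06),'BR':(.055,-.12,.06),'BL':(.055,.12,.06),'FL':(-.055,.12,.06)}
for k in sc: print(k,onz(S,sc[k],.06),onz(D,sd[k],.06))
def r(x,use='both'):
    c,s=np.cos(x[2]),np.sin(x[2]);out=[]
    for P,o in ((S,sc),(D,sd)):
        L=[loc[k] for k in o]+[(-.032,0,.066)]
        W=[(x[0]+c*l[0]-s*l[1],x[1]+s*l[0]+c*l[1],l[2]) for l in L]
        im=list(o.values())+[zs(333,277) if P is S else zd(298,134)]
        out.append((proj(P,W)-np.array(im)).ravel())
    return np.concatenate(out)
q=least_squares(r,[.5,.3,0]);print(q.x,np.round(r(q.x),1))
c,s=np.cos(q.x[2]),np.sin(q.x[2]);print('press',q.x[0]-.032*c,q.x[1]-.032*s)
print('disc',onz(S,zs(333,277),.066),onz(D,zd(298,134),.066),tri([(S,zs(333,277)),(D,zd(298,134))]))
# beam
print('beamL',tri([(S,(172,147)),(D,(458,180))]))
for z in (.06,.08,.1,.12): print(z,onz(D,(232,187),z),onz(D,(460,180),z),onz(S,(170,150),z),onz(D,(232,196),z))
print(onz(D,(235,213),0))
E
```

```text
BR [0.54670855 0.19331434 0.06      ] [0.5511282  0.19038615 0.06      ]
FR [0.44161987 0.18249228 0.06      ] [0.445879   0.17567277 0.06      ]
FL [0.41972587 0.41613089 0.06      ] [0.4206977  0.42043125 0.06      ]
BL [0.5251146  0.42772447 0.06      ] [0.53203513 0.42854393 0.06      ]
[0.48530563 0.3041852  0.09724648] [-0.4 -1.6  0.6 -0.9 -0.4  0.9 -1.2 -0.4  0.3 -0.1 -1.  -0.5  0.2  0.
 -0.9 -0.  -0.4  0.3 -0.6  0.4]
press 0.4534568181739035 0.3010782113990646
disc [0.4538395  0.30170505 0.066     ] [0.45582884 0.30367175 0.066     ] [0.45479155 0.30197649 0.06650545]
beamL [1.09732286 0.06942633 0.08017226]
0.06 [0.23955851 0.1125768  0.06      ] [1.11419959 0.0908715  0.06      ] [1.12089306 0.07208442 0.06      ] [0.24180744 0.05775262 0.06      ]
0.08 [0.24262756 0.08565097 0.08      ] [1.10067548 0.06435745 0.08      ] [1.09536403 0.08342759 0.08      ] [0.24483383 0.03186688 0.08      ]
0.1 [0.24569661 0.05872513 0.1       ] [1.08715137 0.03784339 0.1       ] [1.06983501 0.09477076 0.1       ] [0.24786021 0.00598113 0.1       ]
0.12 [0.24876566 0.0317993  0.12      ] [1.07362727 0.01132934 0.12      ] [1.04430599 0.10611392 0.12      ] [ 0.25088659 -0.01990461  0.12      ]
[0.2478952  0.03236022 0.        ]
```

```bash
cat > st.py <<'E'
from h import *
from rig import manip
from scipy.spatial.transform import Rotation as Ro
def st():
    s=manip.get_state();q=s["ee_rot"];R=Ro.from_quat([q[1],q[2],q[3],q[0]]).as_matrix()
    p=np.array(s["position"]);return s,p,R
def rep(target=None):
    s,p,R=st();print("t",s["clock"],"p",np.round(p,4),"tip",np.round(p+.173*R[:,2],4),"w",s["width"],"F",np.round(s["contact_force"],1));print(np.round(R,3))
    print('q',np.round(s["qpos"],2))
    if target is not None: print("shift tool cm",np.round(100*R.T@(np.array(target)-p),2))
E
python3 - <<'E'
from st import *
rep([.454,.302,.36])
E
```

```text
t 0.15 p [ 0.1282 -0.5604  0.404 ] tip [ 0.2968 -0.5218  0.4041] w 0.08539100076944581 F [ 0.7 -0.6 -0.1]
[[ 0.223 -0.     0.975]
 [-0.975  0.001  0.223]
 [-0.001 -1.     0.   ]]
q [-1.47  0.28  1.51  0.    1.36 -0.12]
shift tool cm [-76.8    4.52  50.99]
```

Emit:
arm_command:
  increments: [0,0,0,-4.8,0.28,3.19,1,0,0,0,-4.8,0.28,3.19,1,0,0,0,-4.8,0.28,3.19,1,0,0,0,-4.8,0.28,3.19,1,0,0,0,-4.8,0.28,3.19,1,0,0,0,-4.8,0.28,3.19,1,0,0,0,-4.8,0.28,3.19,1,0,0,0,-4.8,0.28,3.19,1]
  grip_force: 40

```text
clock: 1.15
position: [0.2914, -0.1276, 0.3823]
ee_rot: [0.553, -0.553, 0.441, -0.441]
contact_force: [1.5, -1.1, -0.4]
width: -0.0001
```

Emit:
arm_command:
  increments: [0,0,0,-4.8,0.28,3.19,1,0,0,0,-4.8,0.28,3.19,1,0,0,0,-4.8,0.28,3.19,1,0,0,0,-4.8,0.28,3.19,1,0,0,0,-4.8,0.28,3.19,1,0,0,0,-4.8,0.28,3.19,1,0,0,0,-4.8,0.28,3.19,1,0,0,0,0,0,0,1]

```text
clock: 2.15
position: [0.4352, 0.2512, 0.3619]
ee_rot: [0.554, -0.554, 0.44, -0.439]
contact_force: [-0.1, -0.8, -0.6]
width: 0.0002
```

Emit:
arm_command:
  increments: [0,0.128,0,0,0,0,1,0,0,0,0,0,0,1]

```text
clock: 2.4
position: [0.4337, 0.2472, 0.3624]
ee_rot: [-0.523, 0.524, -0.475, 0.475]
contact_force: [-0.1, 0.3, -0.6]
width: 0.0001
```

```bash
python3 - <<'E'
from st import *
rep([.454,.302,.25])
for n in["side","wrist","scene"]: cv2.imwrite(f"pics/{n}1.png",vision.get_image(n)[:,:,::-1])
E
```

```text
t 2.4 p [0.4337 0.2472 0.3624] tip [0.6058 0.2641 0.3622] w 0.00011666227884499775 F [-0.1  0.3 -0.6]
[[ 0.098 -0.001  0.995]
 [-0.995 -0.001  0.098]
 [ 0.001 -1.    -0.001]]
q [ 0.38  0.19  1.73 -0.    1.22  1.85]
shift tool cm [-5.26 11.23  2.57]
```

View pics/wrist1.png

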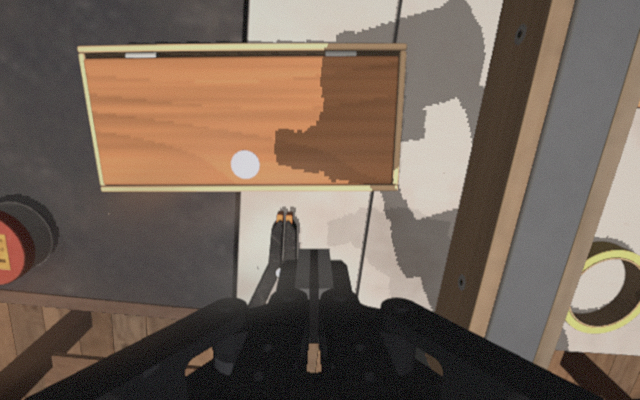

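View pics/scene1.png

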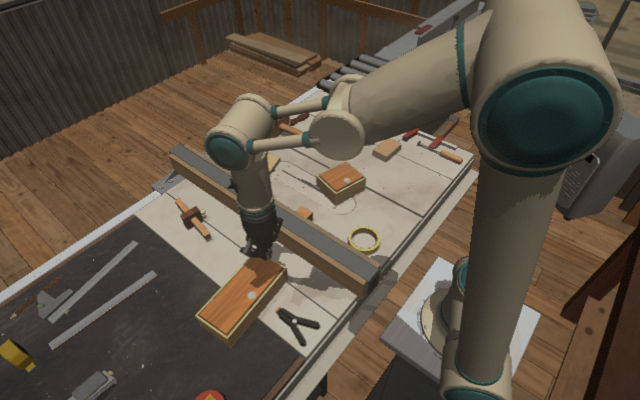

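The wrist view shows the disc at (245,165) px, the box front facing the robot, and the fingers shut. I'll check the disc position from this view.

```bash
python3 - <<'E'
from st import *
P=vision.camera_params("wrist")
print(onz(P,(245,164.5),.066))
for uv in((102,190),(396,187),(405,46),(79,47)): print(onz(P,uv,.06))
rep()
E
```

```text
[0.45320099 0.30266212 0.066     ]
[0.41994546 0.41887423 0.06      ]
[0.44577191 0.18241943 0.06      ]
[0.54995746 0.19281161 0.06      ]
[0.52712667 0.42907068 0.06      ]
t 2.55 p [0.4339 0.2473 0.3627] tip [0.6061 0.2641 0.3627] w -0.00018835522973081726 F [-0.1  0.6 -0.4]
[[ 0.097 -0.     0.995]
 [-0.995 -0.     0.097]
 [ 0.    -1.    -0.   ]]
q [ 0.38  0.19  1.73 -0.    1.22  1.85]
```

Emit:
arm_command:
  increments: [0,0,0,-2.65,2,1.27,1,0,0,0,-2.65,2,1.27,1,0,0,0,0,3,0,1,0,0,0,0,2,0,1,0,0,0,0,1,0,1,0,0,0,0,0,0,1]

```text
clock: 3.3
position: [0.4543, 0.3028, 0.2624]
ee_rot: [-0.523, 0.524, -0.475, 0.475]
contact_force: [0.4, 0.5, -0.1]
width: -0.0003
```

```bash
python3 - <<'E'
from st import *
rep([.4537,.3025,.239])
cv2.imwrite("pics/wrist2.png",vision.get_image("wrist")[:,:,::-1])
E
```

```text
t 3.3 p [0.4543 0.3028 0.2624] tip [0.6265 0.3195 0.2623] w -0.00027750019021012334 F [ 0.4  0.5 -0.1]
[[ 0.097 -0.001  0.995]
 [-0.995 -0.001  0.097]
 [ 0.    -1.    -0.001]]
q [ 0.46  0.35  1.78 -0.    1.01  1.93]
shift tool cm [ 0.02  2.34 -0.06]
```

View pics/wrist2.png

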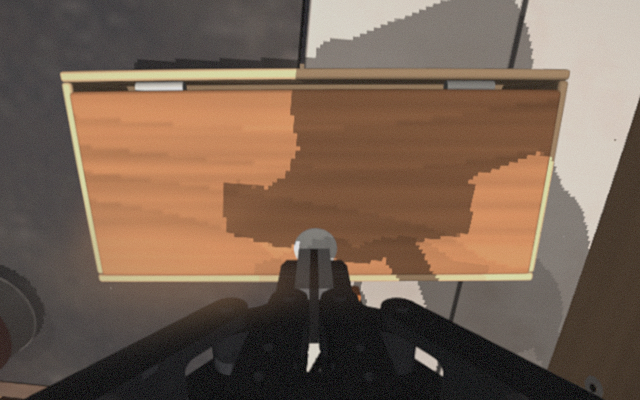

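The fingers are over the disc, at (316,243) px. Now I'll descend and watch the force.

Emit:
arm_command:
  increments: [0,0,0,0,1,0,1,0,0,0,0,1,0,1,0,0,0,0,0.2,0,1,0,0,0,0,0.2,0,1,0,0,0,0,0,0,1]

```text
clock: 3.98
position: [0.454, 0.3031, 0.2387]
ee_rot: [-0.523, 0.524, -0.475, 0.475]
contact_force: [-2.7, -1.4, 0.7]
width: 0.0003
```

Emit:
arm_command:
  increments: [0,0,0,0,0.2,0,1,0,0,0,0,0.15,0,1,0,0,0,0,0,0,1]

```text
clock: 4.35
position: [0.454, 0.3031, 0.2354]
ee_rot: [-0.523, 0.524, -0.475, 0.475]
contact_force: [-2.9, -1.2, 4.0]
width: -0.0002
```

Emit:
arm_command:
  increments: [0,0,0,0,0.15,0,1,0,0,0,0,0.15,0,1,0,0,0,0,0,0,1]

```text
clock: 4.72
position: [0.4539, 0.3031, 0.2337]
ee_rot: [-0.524, 0.524, -0.475, 0.475]
contact_force: [-4.7, -2.3, 14.2]
width: -0.0
```

A force of 14 N at about 5 mm of travel means the hard stop is reached. I'll withdraw.

Emit:
arm_command:
  increments: [0,0,0,0,-0.5,0,1,0,0,0,0,-1.5,0,1,0,0,0,0,-3,-1,1,0,0,0,0,-4,-2,1,0,0,0,0,-2,-3,1,0,0,0,0,0,0,1,0,0,0,0,0,0,1]

```text
clock: 5.6
position: [0.3951, 0.2976, 0.3423]
ee_rot: [0.524, -0.523, 0.475, -0.476]
contact_force: [0.8, 0.3, 0.0]
width: -0.0002
```

```bash
python3 - <<'E'
from st import *
rep()
for n in["side","wrist","scene"]: cv2.imwrite(f"pics/{n}3.png",vision.get_image(n)[:,:,::-1])
a=cv2.imread("pics/scene3.png")[200:350,185:385]
b=cv2.imread("pics/wrist3.png")
cv2.imwrite("pics/z3.png",cv2.resize(a,None,fx=4,fy=4,interpolation=cv2.INTER_CUBIC))
E
```

```text
t 5.6 p [0.3951 0.2976 0.3423] tip [0.5673 0.3143 0.3426] w -0.00018892521983324636 F [0.8 0.3 0. ]
[[ 0.097  0.002  0.995]
 [-0.995  0.001  0.097]
 [-0.    -1.     0.002]]
q [ 0.5   0.2   1.77 -0.    1.17  1.98]
```

View pics/z3.png

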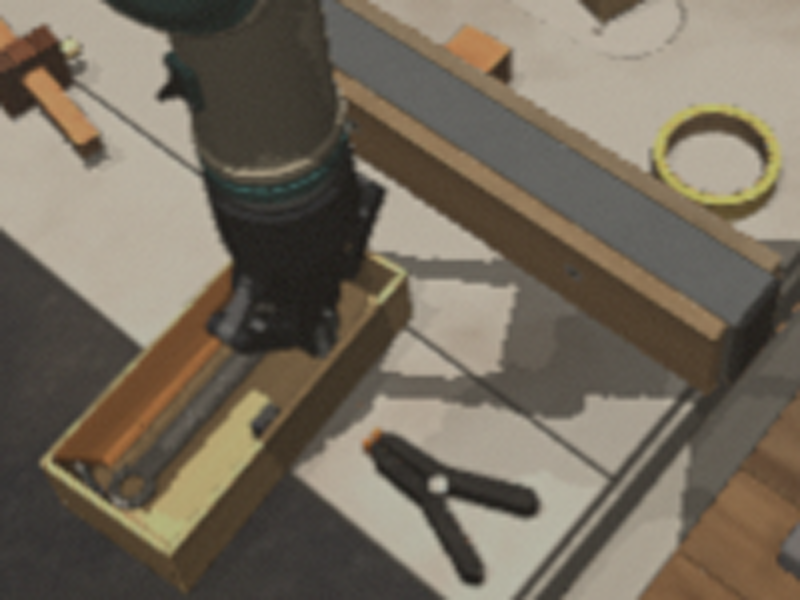

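View pics/wrist3.png

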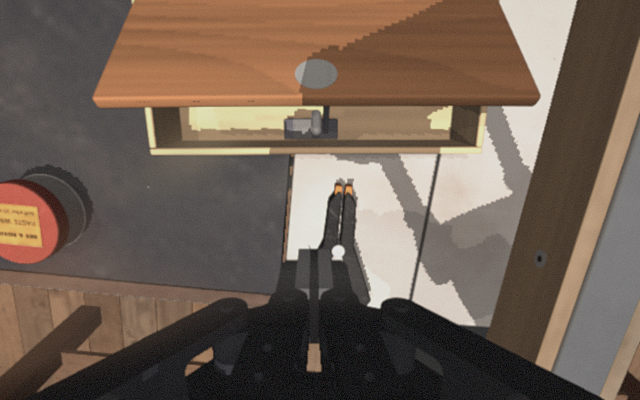

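The lid is ajar: its front edge is at wrist row ~102 and the open interior is visible. The camera mount might foul the lid, so I'll check where it sits relative to the tool.

```bash
python3 - <<'E'
from st import *
P=vision.camera_params("wrist");s,p,R=st()
c=-P["R"].T@P["t"];print(c,"tool frame",R.T@(c-p))
E
```

```text
[0.46619058 0.30455597 0.31151758] tool frame [-0.00027156  0.02976277  0.07127105]
```

Emit:
arm_command:
  increments: [0,0,0,0,2.5,0,1,0,0,0,0,2.5,0,1,0,0,0,0,1.5,0,1,0,0,0,0,0,1.5,1,0,0,0,0,0,1.5,1,0,0,0,0,0,1,1,0,0,0,0,0,1,1,0,0,0,0,0,1,1]

```text
clock: 6.75
position: [0.45, 0.3028, 0.2772]
ee_rot: [-0.519, 0.527, -0.479, 0.472]
contact_force: [-14.3, 0.8, 11.5]
width: -0.0
```

```bash
python3 - <<'E'
from st import *
rep()
s,p,R=st(); print("boxx",(p[:2]-[.4853,.3042])@[.995,.097])
for n in["side","wrist","scene"]: cv2.imwrite(f"pics/{n}4.png",vision.get_image(n)[:,:,::-1])
E
```

```text
t 6.75 p [0.45   0.3028 0.2772] tip [0.6222 0.3193 0.2745] w -4.308479669470935e-05 F [-14.3   0.8  11.5]
[[ 0.095 -0.016  0.995]
 [-0.995 -0.002  0.095]
 [ 0.    -1.    -0.016]]
q [0.46 0.33 1.76 0.01 1.06 1.93]
boxx -0.03523248243624893
```

View pics/wrist4.png

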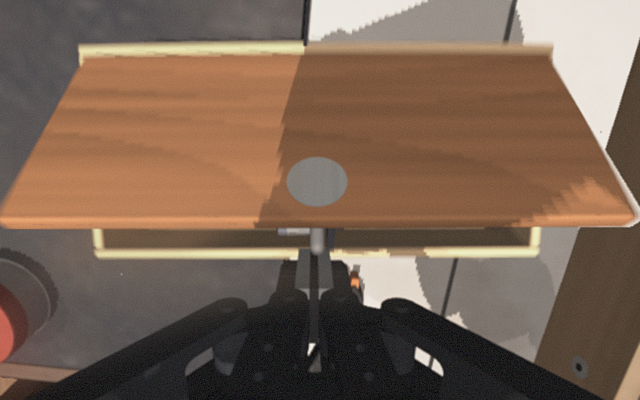

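```bash
cat > lid.py <<'E'
from st import *
def lidang(P,disc):
    # angle s.t. disc centre projects best
    c,s=np.cos(.097),np.sin(.097)
    def W(th):
        # disc: 78 from hinge, ~6 above hinge line
        lx=.046-.078*np.cos(th)+.006*np.sin(th); lz=.060+.078*np.sin(th)+.006*np.cos(th)
        return [.4853+c*lx,.3042+s*lx,lz]
    ths=np.linspace(0,2.1,211);e=[np.linalg.norm(proj(P,[W(t)])[0]-disc) for t in ths]
    i=int(np.argmin(e));return ths[i],e[i]
E
python3 - <<'E'
from lid import *
rep()
print(lidang(vision.camera_params("wrist"),(317,181)))
for n in["wrist","scene","side"]: cv2.imwrite(f"pics/{n}5.png",vision.get_image(n)[:,:,::-1])
a=cv2.imread("pics/wrist5.png")[140:340,200:440]
cv2.imwrite("pics/z5.png",cv2.resize(a,None,fx=3,fy=3,interpolation=cv2.INTER_CUBIC))
a=cv2.imread("pics/scene5.png")[200:350,185:385]
cv2.imwrite("pics/z5b.png",cv2.resize(a,None,fx=4,fy=4,interpolation=cv2.INTER_CUBIC))
E
```

```text
t 6.9 p [0.4522 0.3028 0.2774] tip [0.6244 0.3194 0.276 ] w 0.00011107627587388722 F [-7.4 -0.6  5. ]
[[ 0.096 -0.008  0.995]
 [-0.995 -0.001  0.096]
 [ 0.001 -1.    -0.008]]
q [0.46 0.33 1.76 0.   1.05 1.93]
(np.float64(1.03), np.float64(2.800644640591926))
```

View pics/z5.png

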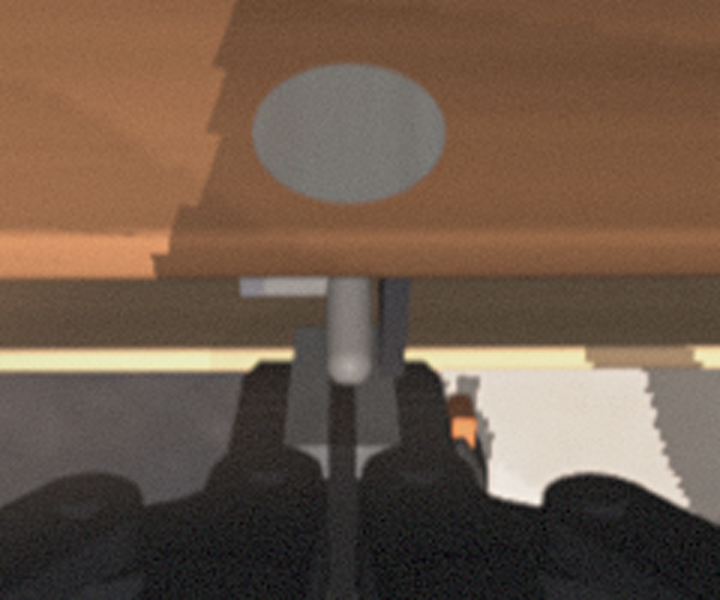

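View pics/z5b.png

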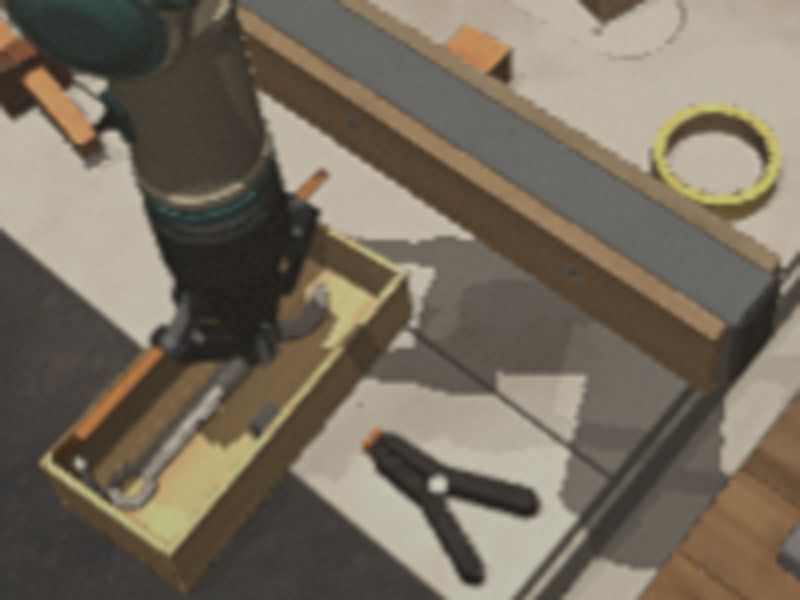

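```bash
python3 - <<'E'
import cv2
a=cv2.imread("pics/wrist3.png")[80:180,250:400]
cv2.imwrite("pics/z3w.png",cv2.resize(a,None,fx=5,fy=5,interpolation=cv2.INTER_CUBIC))
E
```

```text
(no output)
```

View pics/z3w.png

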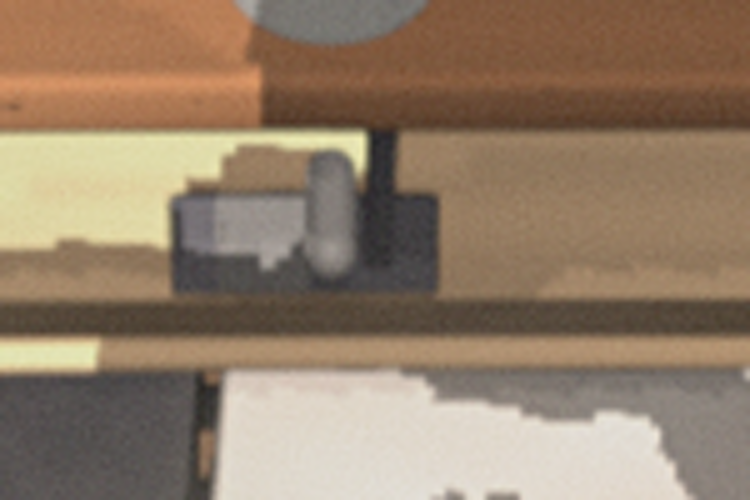

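```bash
python3 - <<'E'
from lid import *
P=vision.camera_params("wrist");s,p,R=st()
# tool->cam
Rc=P["R"]@R; tc=P["R"]@p+P["t"]
Q=dict(P); R3=np.array([[.097,.002,.995],[-.995,.001,.097],[0,-1,.002]]);p3=np.array([.3951,.2976,.3423])
Q["R"]=Rc@R3.T; Q["t"]=tc-Q["R"]@p3
X=tri([(Q,(316,133)),(P,(316,263))]);d=X[:2]-[.4853,.3042]
print(X,d@[.995,.097],d@[-.097,.995],proj(Q,[X]),proj(P,[X]))
B=onz(Q,(316,112),.06);print("base?",onz(Q,(316,112),.05),onz(Q,(316,112),.03))
rep()
E
```

```text
[0.4475716  0.30142578 0.09012629] -0.03780885278978289 0.0008993093924531452 [[316.21218144 133.20583105]] [[315.94861347 263.00013628]]
base? [0.45923024 0.30243179 0.05      ] [0.45872597 0.30228582 0.03      ]
t 7.05 p [0.4534 0.3029 0.2776] tip [0.6256 0.3197 0.277 ] w -4.246342068338287e-05 F [-3.  -1.7  2.8]
[[ 0.097 -0.003  0.995]
 [-0.995 -0.001  0.097]
 [ 0.001 -1.    -0.003]]
q [0.46 0.33 1.76 0.   1.05 1.93]
```

```bash
python3 - <<'E'
from lid import *
rep()
P=vision.camera_params("wrist")
for n in["wrist","side"]: cv2.imwrite(f"pics/{n}6.png",vision.get_image(n)[:,:,::-1])
c,s=np.cos(.097),np.sin(.097)
for th in (.8,.9,1.,1.1,1.2):
    o=[]
    for r,h in((.078,.006),(.094,.006),(.094,-.002)):
        lx=.046-r*np.cos(th)+h*-np.sin(th)*-1*-1; lx=.046-r*np.cos(th)-h*-np.sin(th)
        lz=.06+r*np.sin(th)+h*np.cos(th)
        o.append(np.round(proj(P,[[.4853+c*lx,.3042+s*lx,lz]])[0]).tolist())
    print(th,o)
a=cv2.imread("pics/side6.png")[80:240,200:400]
cv2.imwrite("pics/z6.png",cv2.resize(a,None,fx=3.7,fy=3.7,interpolation=cv2.INTER_CUBIC))
E
```

```text
t 7.05 p [0.4534 0.3029 0.2776] tip [0.6256 0.3197 0.277 ] w -4.246342068338287e-05 F [-3.  -1.7  2.8]
[[ 0.097 -0.003  0.995]
 [-0.995 -0.001  0.097]
 [ 0.001 -1.    -0.003]]
q [0.46 0.33 1.76 0.   1.05 1.93]
0.8 [[319.0, 218.0], [319.0, 257.0], [319.0, 265.0]]
0.9 [[319.0, 206.0], [320.0, 244.0], [319.0, 255.0]]
1.0 [[320.0, 191.0], [320.0, 227.0], [320.0, 242.0]]
1.1 [[320.0, 173.0], [320.0, 206.0], [320.0, 224.0]]
1.2 [[320.0, 152.0], [321.0, 180.0], [321.0, 202.0]]
```

View pics/wrist6.png

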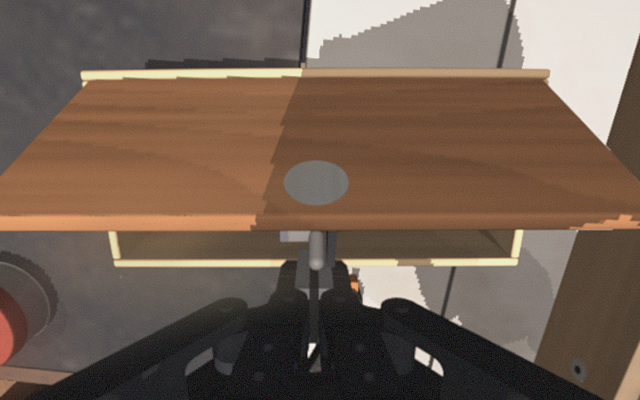

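View pics/z6.png

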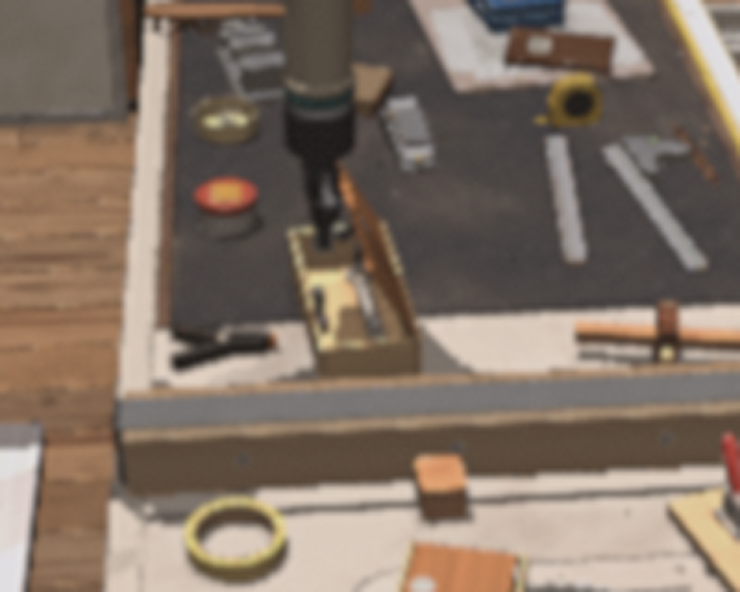

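```bash
python3 - <<'E'
from lid import *
P=vision.camera_params("wrist")
for uv in((114,264),(520,264),(548,71),(82,74)): print(onz(P,uv,.06))
rep()
E
```

```text
[0.42148283 0.41952189 0.06      ]
[0.44517629 0.17916778 0.06      ]
[0.55227293 0.19287103 0.06      ]
[0.52753915 0.42969253 0.06      ]
t 7.15 p [0.4542 0.3031 0.2776] tip [0.6264 0.3198 0.2775] w -7.313629252835078e-05 F [-2.2 -0.8  2. ]
[[ 0.097 -0.     0.995]
 [-0.995 -0.     0.097]
 [ 0.    -1.    -0.001]]
q [ 0.46  0.34  1.76 -0.    1.05  1.94]
```

The box hasn't moved to within about 2 mm. The lid is at about 1.05 rad, riding on the finger, and the force is low. I'll keep pushing gently.

Emit:
arm_command:
  increments: [0,0,0,0,-0.5,0,1,0,0,0,0,0,0.7,1,0,0,0,0,0,0.7,1,0,0,0,0,0,0.7,1,0,0,0,0,0,0.7,1,0,0,0,0,0,0,1]

```text
clock: 7.9
position: [0.4831, 0.306, 0.282]
ee_rot: [0.524, -0.523, 0.475, -0.476]
contact_force: [-1.0, -0.1, -0.3]
width: -0.0003
```

```bash
python3 - <<'E'
from lid import *
rep()
for n in["wrist"]: cv2.imwrite(f"pics/{n}7.png",vision.get_image(n)[:,:,::-1])
E
```

```text
t 7.9 p [0.4831 0.306  0.282 ] tip [0.6553 0.3226 0.2821] w -0.0003425955775073906 F [-1.  -0.1 -0.3]
[[ 0.096  0.001  0.995]
 [-0.995  0.     0.096]
 [-0.    -1.     0.001]]
q [ 0.44  0.36  1.7  -0.    1.08  1.92]
```

View pics/wrist7.png

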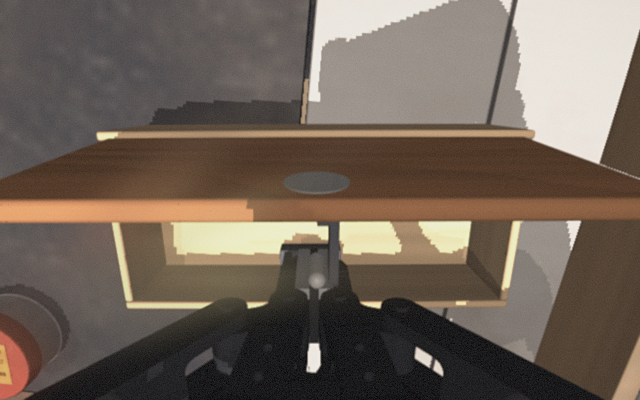

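The lid keeps rising, with the disc now foreshortened at (316,182) px, and the box is still in place. Continuing.

Emit:
arm_command:
  increments: [0,0,0,0,0,0.7,1,0,0,0,0,0,0.7,1,0,0,0,0,0,0.7,1,0,0,0,0,0,0.7,1,0,0,0,0,0,0.7,1,0,0,0,0,0,0,1,0,0,0,0,0,0,1]

```text
clock: 8.82
position: [0.5169, 0.3092, 0.282]
ee_rot: [-0.523, 0.524, -0.475, 0.475]
contact_force: [-0.2, -0.2, 0.4]
width: 0.0003
```

```bash
python3 - <<'E'
from lid import *
rep()
for n in["wrist"]: cv2.imwrite(f"pics/{n}8.png",vision.get_image(n)[:,:,::-1])
E
```

```text
t 8.825 p [0.5169 0.3092 0.282 ] tip [0.6891 0.3259 0.2819] w 0.0003094685517266445 F [-0.2 -0.2  0.4]
[[ 0.097 -0.001  0.995]
 [-0.995 -0.     0.097]
 [ 0.    -1.    -0.001]]
q [ 0.42  0.41  1.63 -0.    1.11  1.9 ]
```

View pics/wrist8.png

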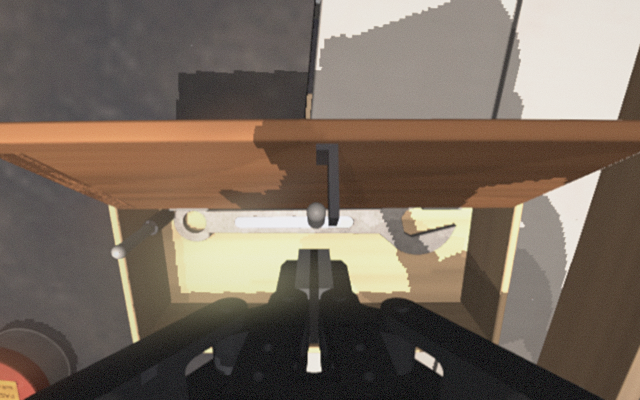

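The underside of the lid and its striker at (330,185) px are visible now, so the lid is past upright or close to it. I'll push a little more.

Emit:
arm_command:
  increments: [0,0,0,0,0,0.6,1,0,0,0,0,0,0.6,1,0,0,0,0,0,0.6,1,0,0,0,0,0,0,1,0,0,0,0,0,0,1]

```text
clock: 9.5
position: [0.5349, 0.311, 0.282]
ee_rot: [-0.523, 0.524, -0.475, 0.475]
contact_force: [0.6, 0.3, -0.6]
width: 0.0001
```

```bash
python3 - <<'E'
from lid import *
rep()
for n in["wrist"]: cv2.imwrite(f"pics/{n}9.png",vision.get_image(n)[:,:,::-1])
E
```

```text
t 9.5 p [0.5349 0.311  0.282 ] tip [0.7071 0.3277 0.282 ] w 0.00012346320287077498 F [ 0.6  0.3 -0.6]
[[ 0.097 -0.     0.995]
 [-0.995 -0.     0.097]
 [ 0.    -1.    -0.   ]]
q [ 0.41  0.43  1.59 -0.    1.12  1.89]
```

View pics/wrist9.png

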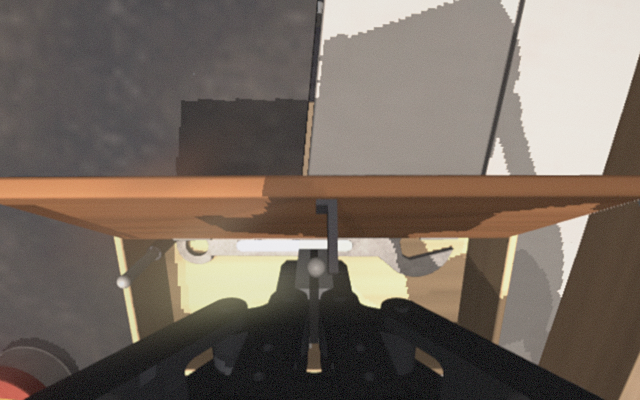

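```bash
cat > ed.py <<'E'
from lid import *
def table(P):
    c,s=np.cos(.097),np.sin(.097)
    for th in np.arange(1.2,2.15,.1):
        o=[]
        for r,h in((.094,.006),(.094,-.002)):
            lx=.046-r*np.cos(th)+h*np.sin(th);lz=.06+r*np.sin(th)+h*np.cos(th)
            o.append(round(proj(P,[[.4853+c*lx,.3042+s*lx,lz]])[0][1]))
        print(round(th,2),o)
E
python3 - <<'E'
from ed import *
P=vision.camera_params("wrist");s,p,R=st();table(P)
Q=dict(P);Q["t"]=P["t"]+P["R"]@(p-np.array([.5169,.3092,.282]));print("prev");table(Q)
E
```

```text
1.2 [396, 406]
1.3 [381, 394]
1.4 [363, 378]
1.5 [341, 359]
1.6 [315, 337]
1.7 [288, 311]
1.8 [258, 283]
1.9 [229, 254]
2.0 [200, 225]
2.1 [172, 196]
prev
1.2 [356, 367]
1.3 [338, 353]
1.4 [317, 335]
1.5 [292, 313]
1.6 [265, 288]
1.7 [235, 260]
1.8 [204, 230]
1.9 [173, 200]
2.0 [144, 169]
2.1 [117, 140]
```

Both frames give a lid angle of about 2.1 rad, so it's fully open on its stop. I'll withdraw.

Emit:
arm_command:
  increments: [0,0,0,0,0,-1.5,1,0,0,0,0,-1,-2,1,0,0,0,0,-4,-2,1,0,0,0,0,-4,-2,1,0,0,0,0,-4,-2,1,0,0,0,0,0,0,1,0,0,0,0,0,0,1]

```text
clock: 10.42
position: [0.4392, 0.3016, 0.4123]
ee_rot: [0.524, -0.524, 0.475, -0.475]
contact_force: [-0.8, -0.2, -0.1]
width: 0.0002
```

```bash
python3 - <<'E'
from ed import *
rep();table(vision.camera_params("wrist"))
P=vision.camera_params("wrist")
for n in["wrist","scene"]: cv2.imwrite(f"pics/{n}10.png",vision.get_image(n)[:,:,::-1])
a=cv2.imread("pics/scene10.png")[140:360,150:400]
cv2.imwrite("pics/z10.png",cv2.resize(a,None,fx=2.7,fy=2.7,interpolation=cv2.INTER_CUBIC))
E
```

```text
t 10.425 p [0.4392 0.3016 0.4123] tip [0.6113 0.3184 0.4123] w 0.000188781658731448 F [-0.8 -0.2 -0.1]
[[ 0.097  0.     0.995]
 [-0.995 -0.     0.097]
 [ 0.    -1.     0.   ]]
q [ 0.47  0.21  1.58 -0.    1.35  1.94]
1.2 [114, 125]
1.3 [99, 112]
1.4 [84, 97]
1.5 [67, 81]
1.6 [51, 65]
1.7 [35, 49]
1.8 [19, 33]
1.9 [4, 17]
2.0 [-9, 2]
2.1 [-21, -11]
```

View pics/wrist10.png

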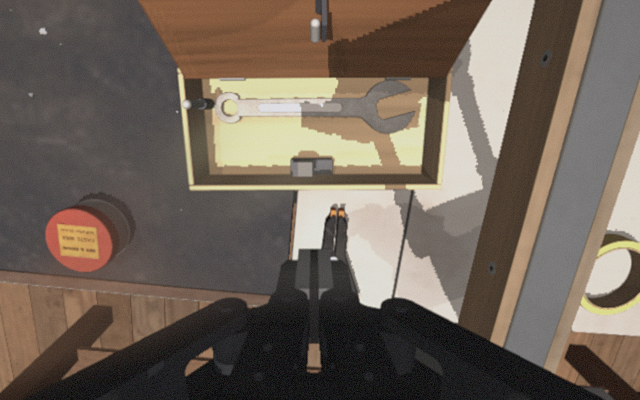

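View pics/z10.png

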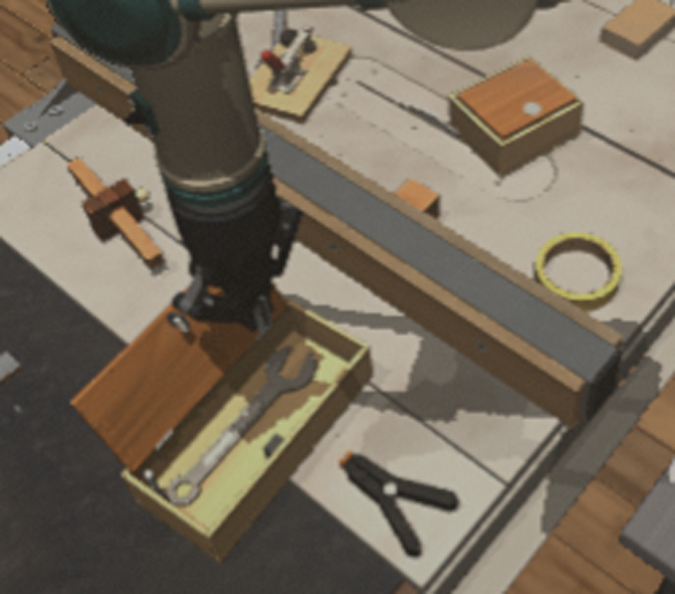

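The lid lies open behind the box, the wrench is exposed, and the short box is shut. One last check of the box position, then I'll hand in.

```bash
python3 - <<'E'
from ed import *
P=vision.camera_params("wrist")
for uv in((190,188),(441,187)): print(onz(P,uv,.06))
from rig import ticket
print(ticket.sign_off())
E
```

```text
[0.42052292 0.41750253 0.06      ]
[0.44474315 0.18119047 0.06      ]
the job is handed in; nothing more can be done
None
```

The long box's lid now lies fully open on its stop and the wrench can be reached. I handed the job in at about 10.5 s on the robot's clock, well inside the 48 s.

- **Latch:** I pressed the steel disc with the closed fingers until it hit the hard stop at about 14 N. I then withdrew, and the lid sprang ajar.
- **Opening:** I pushed the lid back with the fingertips. It fell open by itself before the push ended.

My last checks:

- **Lid:** the pictures put it at about 2.1 rad, estimated with the fingers still close to it. After I withdrew, it still lay open in both views, but its edge was out of the wrist picture, so I could not measure the angle again.
- **Long box:** its front corners are within about 2 mm of where they started.
- **Other things:** the short box looks shut, and I saw nothing else moved. I judged these by eye and did not measure them.
- **Arm:** it is clear of everything, and the force reading is about zero.

One reading was higher than I expected: when the finger first met the ajar lid, the force was about 18 N for a moment. It died away as the arm settled, and the box did not shift.

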